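# Wind the lab jack up to the gauge pointer

## Robot

A 6-joint arm with a two-finger parallel gripper is mounted at the origin on the work surface. World frame = base frame: x ahead of the robot, y to its left, z up, the work surface at z = 0. Lengths are in m, angles in rad, forces in N, time in s.
With the tool pointing down it reaches from about 0.3 to 0.775 m from the base axis. Payload 14.6 kg.
Tool frame: the origin (TCP) lies on the front face of the gripper's body, between the roots of the fingers; the fingertips stand 97 mm ahead of it and the grasp point (between the pads) lies 78 mm ahead of it; z points along the fingers, x is the direction in which the jaws open and shut, and the axes are right-handed (so a half turn about z gives the same grasp; the last joint's range is limited). The gripper opens to 94 mm and grips with 3 to 60 N. Pads are 16 mm wide; open, the fingers measure 119 mm over their backs; the gripper's body (75 mm by 177 mm) begins 78 mm behind the grasp point.
Start: joints at [-1.285, 0.3, 1.521, -0, 1.321, -0.067], TCP at [0.19, -0.516, 0.303] pointing down, gripper open.
Joint ranges: [-3.03, 3.03], [-0.79, 2.21], [0.23, 2.52], [-1.04, 4.18], [0, 3.07], [-2.55, 2.55]. Speed limits (rad/s): [2.22, 2.22, 2.57, 3.14, 3.14, 3.14].

## Interface

Orientations are given as [roll, pitch, yaw] about the fixed x, y, z axes, in that order (R = Rz(yaw) Ry(pitch) Rx(roll)).
In Python, from station import sensors, camera, ctrl gives the robot as it stands.
- The arm moves only by the tool move_arm, never from a script. Its argument "rows" is text: rows parted by semicolons, each of 6 numbers parted by spaces: the shift along the tool's x, y, z in mm, then the turn, a rotation vector about the tool's x, y, z in rad. In form: x y z wx wy wz; .... A call has 1 to 20 rows; each row shifts and turns the pose as measured when the row begins, along the tool's axes as they then stand; what a row does not reach is not made up. A row lasts 1/8 s, in which the tool goes at most 62.5 mm and 10.7 degrees, less where a joint would pass 70% of its speed; a pose out of reach is approached as far as the arm can. A call with a gripper value outside its range is refused whole. "grip" is the opening, from -1 (shut) to 1 (fully open), set as the call begins (left out, the last holds). The fingers move at their own pace and stop on an object; "newtons" is the grip in N (left out, the last holds). Time passes only in rows, so rows that do not move let the fingers close. It gives the time, the measured TCP pose, the force and the opening at its end, in the units of the state.
- sensors.get_obs(): the state, without advancing time (a new reading comes with each control period).
- camera(name): name is "side" or "top"; returns a dict with "color" (400x640x3 uint8, blue, green, red), "z_map" (400x640 float32, m along the optical axis (not along the pixel's ray), 0 where there is no reading), "mtx" (3x3 intrinsics, pixels), "position" and "attitude" of the camera in the world. Camera axes: x right, y down, z forward; pixel columns grow to the right and rows downward; lengths in m; the calibration is good to about 2 mm. A picture is of the moment at which its call begins.
- ctrl.hand_in(): hands the job in, once; it reports no verdict.
The state is a dict: "time_s": time; "qpos": joint angles; "joint_vel": joint speeds; "tau": joint torques, N m; "ee_pos": TCP position; "eef_rot": TCP orientation; "force": force on the tool from outside, world axes, zero at the start; "moment": the same for the moment, N m; "grip_width": finger opening in m.
Only numpy, scipy, OpenCV 4.12 (cv2) and the standard library are available. Lean on these libraries where they do the work, as an engineer would, in place of code of your own. Each camera call takes 0.05 s, during which the arm holds its last target.

## Task

Fit the loose crank onto the square shaft of the laboratory jack, fully home, and wind it clockwise until the top of the jack's platform is level with the tip of the gauge's pointer, so that the dish stands at its working height. Raise the platform with the crank only and work gently: do not force the crank against the jack, do not shift the dish on the platform, the pointer or the other things on the bench. Leave the crank seated on the shaft and let go.

Things in the scene. Friction and masses are not known exactly. Their poses are not given: they have to be found in the camera images.
- jack: Laboratory scissor jack, fixed to the bench. Origin: on the bench top under its vertical drive shaft; z up. A grey drive column (54 mm in x, 60 mm in y, top at z = 115 mm) stands around that axis; the scissor and platform lie at +x, platform centre at x = 150 mm; foot plate 275 x 130 mm, x from -35 to 240 mm, 10 mm thick.
- shaft_top (a point): Top of the jack's vertical steel drive shaft above the column: a round pilot pin 10 mm in diameter and 6 mm high, below it a square 20 mm high, tapered over its first 4 mm from 12.5 mm wide to 14 mm, then 14 mm wide. The angle of this square is NOT measured; it stands askew to the jack (this point's axes are the jack's): see it, or find it by turning the crank on it gently until it drops.
- shaft_collar (a point): Top of the round collar, 48 mm in diameter, at the foot of the shaft's square, 26 mm below shaft_top: a hub fully home rests on it. The shaft resists turning with about 0.1 N m and stays where it is left; clockwise seen from above raises the platform by 15 mm a turn, anticlockwise lowers it.
- platform: The jack's flat aluminium platform, 155 mm (along the jack's x) x 130 mm x 8 mm. Origin: centre of its top face. About 75 mm above the bench at the start; it can rise to about 133 mm. z up.
- platform_edge (a point): Middle of the upper edge of the platform on the side of the gauge (65 mm along the jack's +y from the platform's centre). Same height as platform.
- pointer_tip (a point): Upper side of the tip of the gauge's pointer: a flat steel bar 8 mm wide and 4 mm thick that sticks out level from a black block on a steel post (top of the post 167 mm above the bench) and ends about 10 mm beside the platform's edge. Its top side gives the height to set; 92 to 106 mm above the bench. z up.
- crank: Loose dark steel crank, 0.25 kg, lying flat, handle up. Origin: centre of the hub's underside; z up, x along the arm. Hub 30 mm square, 34 mm high; on it a grip boss 18 mm square (sides along x and y), z = 34 to 70 mm; arm 16 mm wide, z = 0 to 12 mm, out to x = 75 mm.
- crank_socket (a point): Centre of the mouth of the hub's square socket (16.2 mm wide, sides along the crank's x and y, 28 mm deep, open below), at the crank's origin. Fully home it lies on the shaft's axis at shaft_collar. Aligned, it goes home under its own weight or a light push (under 10 N); wedged askew it must be eased, not pushed.
- crank_handle (a point): Middle of the crank's handle: a black freely spinning upright sleeve, 18 mm in diameter and 46 mm high (z = 16 to 62 mm in the crank's frame), 65 mm from the hub's axis; this point is at z = 39 mm.
- dish: Glass bowl, 84 mm across and 36 mm high, loose on the platform. Origin at the centre of its underside; z up.
- dropper_bottle: Bystander: small amber bottle, 42 mm in diameter, 85 mm high. Origin at its underside.
- beaker: Bystander: empty glass beaker, 72 mm in diameter, 95 mm high. Origin at its underside.
- bung: Bystander: black rubber bung, 36 mm in diameter, 30 mm high. Origin at its underside.
- scoop: Bystander: flat steel spatula 170 mm long, 4 mm thick, lying flat between robot and jack. Origin under its middle.
- flask: Bystander: glass flask with a long neck, 80 mm in diameter, 190 mm high. Origin at its underside.
- wash_bottle: Bystander: clear bottle with a blue cap, 64 mm in diameter, 170 mm high. Origin at its underside.
Things that resemble listed ones, but are neither listed nor needed, are in the scene too. What is shaped like the part that bears pointer_tip but red or yellow is not meant. Leave any blue or pink look-alike of the dish alone.

How it is judged:
By the outcome, as a careful person would: the job done as asked, in the order asked, and still so for the second after the job is handed in, with the robot touching nothing.
It also fails if it takes over 72 s, if anything falls off the work surface, if the arm or the gripper's body presses on something with over 40 N, if the wrist force passes 120 N, or if a joint passes its speed limit or range.

## Working session

There is one attempt and no reset: what is moved stays moved. The work goes in short steps, Python scripts to look and compute and a tool call to move; the robot and the scene stay as the last step left them, time stands still between calls to the robot, and variables do not carry over. Pictures are saved under pics/ and viewed, and the job is handed in when it is done.

Besides the shell and the picture viewer there is one more tool, called after "Call:" as a command line: name --argument value ..., lists and objects as JSON in quotes. move_arm: Moves the arm, as the interface text tells. Its arguments: {"type":"object","properties":{"rows":{"type":"string"},"grip":{"type":"number"},"newtons":{"type":"number"}},"required":["rows"]}

```bash
mkdir -p pics; ls; cat > h.py <<'E'
import numpy as np, cv2
from station import sensors, camera, ctrl
from scipy.spatial.transform import Rotation as R
def snap(n,tag):
    c=camera(n); cv2.imwrite(f'pics/{tag}.png',c['color']); np.savez(f'pics/{tag}.npz',**{k:np.asarray(v) for k,v in c.items()}); return c
def rot(c):
    a=np.asarray(c['attitude'],float)
    return a if a.shape==(3,3) else (R.from_euler('xyz',a).as_matrix() if a.size==3 else R.from_quat(a).as_matrix())
def cloud(c):
    z=c['z_map'];K=c['mtx'];v,u=np.mgrid[:z.shape[0],:z.shape[1]]
    p=np.stack([(u-K[0,2])/K[0,0]*z,(v-K[1,2])/K[1,1]*z,z],-1)
    return p@rot(c).T+np.asarray(c['position'])
def proj(c,P):
    q=(np.atleast_2d(P)-np.asarray(c['position']))@rot(c); K=c['mtx']
    return np.c_[q[:,0]/q[:,2]*K[0,0]+K[0,2],q[:,1]/q[:,2]*K[1,1]+K[1,2]]
def load(tag): return dict(np.load(f'pics/{tag}.npz'))
E
python3 - <<'E'
from h import *
for n in('side','top'):
    c=snap(n,n+'0');print(n,c['mtx'].tolist(),c['position'],c['attitude'])
print(sensors.get_obs())
E
```

```text
pics
side [[395.5815864324838, 0.0, 322.7671886341085], [0.0, 395.5815864324838, 200.24416114740313], [0.0, 0.0, 1.0]] [ 0.28579519 -0.73729906  0.68666711] [-2.17440453 -0.01008678 -0.34022366]
top [[410.55236310802917, 0.0, 316.46249084942144], [0.0, 410.55236310802917, 201.3772272004468], [0.0, 0.0, 1.0]] [0.32338731 0.02344192 1.25707487] [-2.91195931 -0.00441545 -1.51805965]
{'time_s': 0.1, 'qpos': array([-1.28462253e+00,  3.00408509e-01,  1.52152846e+00, -4.57450416e-06,
        1.32070990e+00, -6.65809217e-02]), 'joint_vel': array([ 0.00053431, -0.00179767, -0.00120148,  0.00066716,  0.00104626,
        0.00010089]), 'tau': array([ 5.58056240e-05, -5.32649302e+01, -3.53286803e+01,  7.09277205e-02,
        2.35201127e-02, -6.14420105e-05]), 'ee_pos': array([ 0.18998294, -0.51599607,  0.30214287]), 'eef_rot': array([-3.14152694e+00,  1.05217549e-03, -1.21804044e+00]), 'force': array([ 0.00383366, -0.01248204,  0.74167961]), 'moment': array([0.02712352, 0.0190125 , 0.00689216]), 'grip_width': 0.09408069858130878}
```

View pics/side0.png

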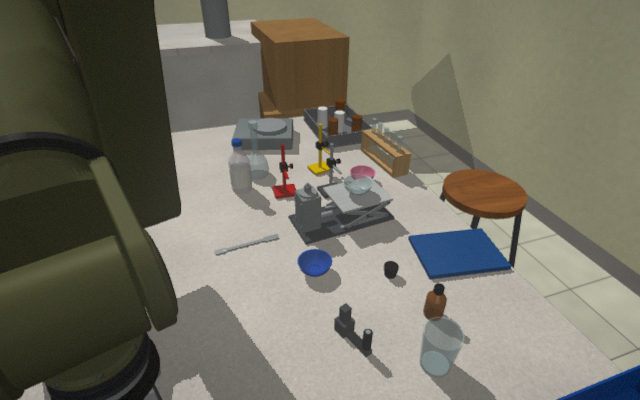

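View pics/top0.png

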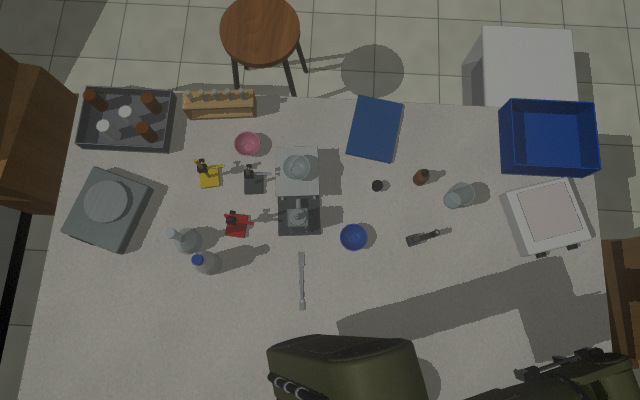

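The side view shows the crank at (353,328), the jack column at (307,207), the platform with its dish at (357,186), and gauges in red (285,172), yellow (320,150) and plain grey (332,165). The blue bowl (315,263) and pink bowl (363,175) are dish look-alikes. I'll check close crops.

```bash
python3 - <<'E'
from h import *
s=load('side0');t=load('top0')
def crop(c,u0,v0,u1,v1,k):
    return cv2.resize(c['color'][v0:v1,u0:u1],None,fx=k,fy=k,interpolation=cv2.INTER_CUBIC)
cv2.imwrite('pics/c1.png',crop(s,260,120,420,240,5))
cv2.imwrite('pics/c2.png',crop(t,210,130,370,250,5))
a=crop(s,320,290,400,360,5);b=crop(t,395,215,455,255,6)
o=np.zeros((600,400,3),np.uint8);o[:350,:400]=a;o[355:595,:360]=b
cv2.imwrite('pics/c3.png',o)
E
```

```text
(no output)
```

View pics/c1.png

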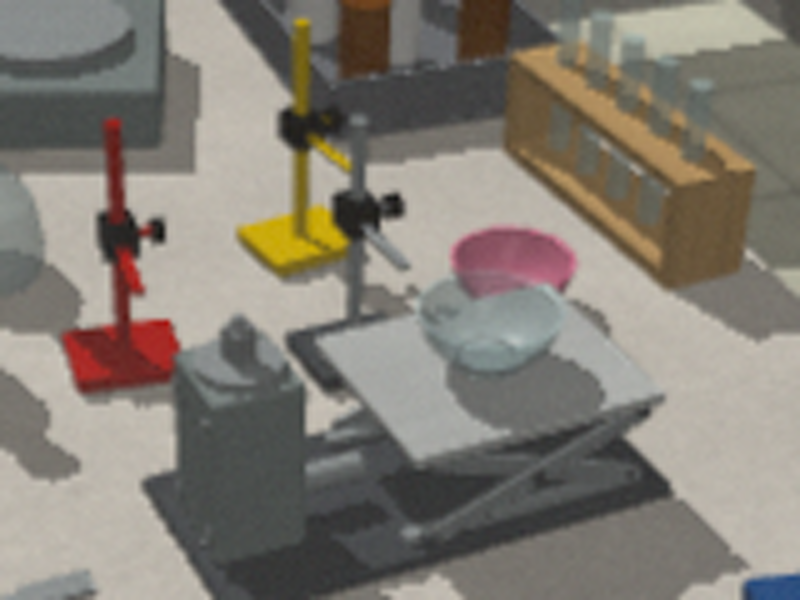

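View pics/c2.png

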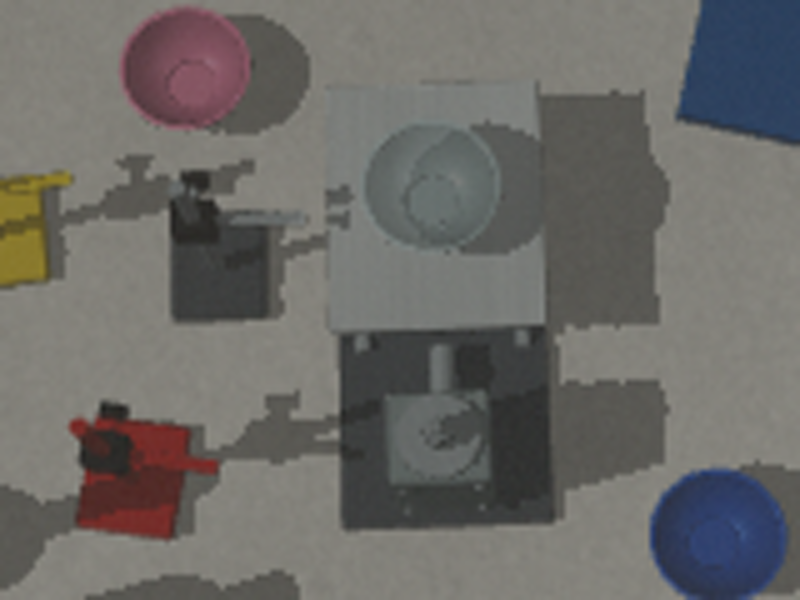

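View pics/c3.png

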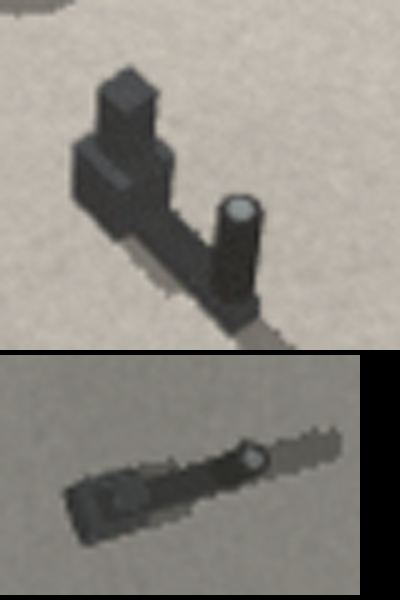

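The crops confirm three things. The steel/black gauge is the right one, with its pointer tip at side (341,173) and top (270.6,173.6). The crank has its hub with boss at left and its handle at right. The clear bowl is the dish. Next I'll measure from depth.

```bash
python3 - <<'E'
from h import *
np.set_printoptions(precision=4,suppress=True)
for n in('side0','top0'):
    c=load(n);P=cloud(c);Z=P[...,2]
    print(n)
    pts={'side0':dict(boss=(345,307),handle=(368,333),shaft=(307,188),plat=(340,190),tip=(340,172),table=(300,300)),
         'top0':dict(boss=(416,239),handle=(437,231.5),shaft=(297,217),plat=(285,185),tip=(269,173.5),table=(380,270))}[n]
    for k,(u,v) in pts.items():
        print(k,P[int(round(v)),int(round(u))])
    # crank points
    m=(P[...,0]>0.15)&(P[...,0]<.4)&(P[...,1]<-.18)&(P[...,1]>-.36)&(Z>.006)&(Z<.1)
    g=c['color'].max(-1)<90
    q=P[m&g]; 
    for lo,hi in((.006,.02),(.03,.04),(.045,.064),(.064,.08)):
        r=q[(q[:,2]>lo)&(q[:,2]<hi)]
        if len(r): print('crank z',lo,hi,len(r),r.mean(0),r.min(0),r.max(0), cv2.minAreaRect((r[:,:2]*1000).astype(np.float32)))
    # platform
    m=(Z>.066)&(Z<.084)&(P[...,0]>.4)&(P[...,0]<.75)&(abs(P[...,1])<.2)
    r=P[m];print('plat',len(r),np.median(r,0),r.min(0),r.max(0),cv2.minAreaRect((r[:,:2]*1000).astype(np.float32)))
    m=(Z>.110)&(Z<.120)&(P[...,0]>.35)&(P[...,0]<.5)&(abs(P[...,1])<.15)
    r=P[m];print('col',len(r),r.mean(0),r.min(0),r.max(0),cv2.minAreaRect((r[:,:2]*1000).astype(np.float32)))
    m=(Z>.130)&(Z<.16)&(P[...,0]>.35)&(P[...,0]<.5)&(abs(P[...,1])<.06)
    r=P[m];print('shaft',len(r),r.mean(0),r.min(0),r.max(0))
    # pointer
    m=(Z>.085)&(Z<.125)&(P[...,0]>.45)&(P[...,0]<.6)&(P[...,1]<.16)&(P[...,1]>.08)
    vv,uu=np.where(m)
    for a,b in sorted(zip(uu,vv))[::2]: print((a,b),P[b,a],end=' ')
    print()
E
```

```text
side0
boss [ 0.5081 -0.2597  0.069 ]
handle [ 0.5269 -0.3276  0.0652]
shaft [0.5371 0.0769 0.1374]
plat [0.6496 0.1263 0.0773]
tip [0.6694 0.1789 0.103 ]
table [ 0.4451 -0.1553  0.0002]
plat 1181 [0.6527 0.0696 0.077 ] [0.5108 0.0251 0.0661] [0.7499 0.1602 0.084 ] ((631.683349609375, 92.05438232421875), (239.5742645263672, 131.52027893066406), 4.896463871002197)<stdin>:21: RuntimeWarning: Mean of empty slice.
  ret = um.true_divide(
Traceback (most recent call last):
ValueError: zero-size array to reduction operation minimum which has no identity
```

```bash
cat > m.py <<'E'
from h import *
import sys
np.set_printoptions(precision=4,suppress=True)
def st(name,r):
    if len(r)<3: print(name,len(r));return
    rc=cv2.minAreaRect((r[:,:2]*1000).astype(np.float32))
    print(name,len(r),r.mean(0),r.min(0),r.max(0),[np.round(x,1) for x in rc])
if __name__=='__main__':
  for n in('side0','top0'):
    c=load(n);P=cloud(c);Z=P[...,2];X=P[...,0];Y=P[...,1]
    print(n)
    g=c['color'].max(-1)<90
    box=(X>.42)&(X<.6)&(Y<-.2)&(Y>-.38)
    for lo,hi in((.006,.02),(.03,.04),(.045,.064),(.064,.08)): st(f'crank {lo}',P[box&g&(Z>lo)&(Z<hi)])
    st('plat',P[(Z>.070)&(Z<.083)&(X>.58)&(X<.8)&(Y>-.02)&(Y<.2)])
    j=(X>.45)&(X<.62)&(Y>0)&(Y<.15)
    st('coltop',P[j&(Z>.105)&(Z<.124)]); st('shaft',P[j&(Z>.128)&(Z<.17)])
    st('foot',P[(X>.45)&(X<.8)&(Y>-.05)&(Y<.2)&(Z>.006)&(Z<.016)])
    m=(Z>.085)&(Z<.125)&(X>.6)&(X<.75)&(Y>.14)&(Y<.22)
    vv,uu=np.where(m)
    for a,b in sorted(zip(uu,vv)): print((int(a),int(b)),P[b,a],c['color'][b,a],end=' | ')
    print()
E
python3 m.py
```

```text
side0
crank 0.006 278 [ 0.5138 -0.296   0.0126] [ 0.4893 -0.3358  0.006 ] [ 0.5371 -0.2566  0.0199] [array([ 517.6, -291.7]), array([28. , 87.4]), np.float64(25.2)]
crank 0.03 149 [ 0.5075 -0.2808  0.0348] [ 0.4885 -0.3334  0.03  ] [ 0.5323 -0.2517  0.04  ] [array([ 515.7, -291.5]), array([30.6, 87. ]), np.float64(18.6)]
crank 0.045 146 [ 0.5148 -0.2987  0.0558] [ 0.496  -0.3334  0.0452] [ 0.5352 -0.2598  0.0639] [array([ 516.9, -295. ]), array([17.7, 79.6]), np.float64(19.0)]
crank 0.064 80 [ 0.507  -0.2671  0.0697] [ 0.4969 -0.3275  0.0642] [ 0.5336 -0.2541  0.0732] [array([ 519.2, -291.8]), array([18.5, 76.5]), np.float64(24.0)]
plat 1157 [0.6781 0.0793 0.0768] [0.6066 0.0251 0.07  ] [0.77   0.1647 0.0824] [array([689.7,  97. ]), array([157.6, 131.5]), np.float64(4.9)]
coltop 301 [0.5357 0.0734 0.1161] [0.5096 0.0522 0.105 ] [0.5667 0.1121 0.1237] [array([538.2,  82.9]), array([53. , 62.1]), np.float64(5.1)]
shaft 45 [0.5384 0.0817 0.1378] [0.531  0.0756 0.1286] [0.5477 0.0895 0.1475] [array([538.6,  81.8]), array([11.5, 15.6]), np.float64(73.1)]
foot 1353 [0.6208 0.0662 0.0106] [
[... 4629 characters left out ...]
 (266, 173) [0.6701 0.1847 0.1041] [102 104 100] | (266, 174) [0.6673 0.1846 0.1033] [102 104 100] | (267, 172) [0.674  0.1823 0.102 ] [113 116 116] | (267, 173) [0.6705 0.1819 0.1034] [104 106 101] | (267, 174) [0.6681 0.1819 0.1013] [106 107 105] | (268, 172) [0.6749 0.1797 0.0994] [112 116 115] | (268, 173) [0.6714 0.1793 0.1009] [105 106 103] | (268, 174) [0.6672 0.1785 0.1046] [115 117 115] | (269, 172) [0.6741 0.1764 0.1026] [107 109 107] | (269, 173) [0.6707 0.176  0.1037] [106 107 104] | (269, 174) [0.6687 0.1762 0.1003] [115 117 114] | (270, 172) [0.6735 0.1731 0.1051] [119 123 120] | (270, 173) [0.6713 0.1732 0.1024] [116 118 115] | (270, 174) [0.6688 0.1732 0.1006] [122 123 120] |
```

```bash
python3 - <<'E'
from h import *
from m import st
s=load('side0');t=load('top0')
o=np.zeros((400,800,3),np.uint8)
for k,(c,u,v) in enumerate(((s,307,190),(t,297,217))):
    a=c['color'][v-13:v+14,u-13:u+14].astype(float); a=np.clip((a-a.min())/(a.max()-a.min())*255,0,255).astype(np.uint8)
    o[:,k*400:k*400+400]=cv2.resize(a,(400,400),interpolation=cv2.INTER_CUBIC)
cv2.imwrite('pics/c4.png',o)
for c in(s,t):
    P=cloud(c);X,Y,Z=P[...,0],P[...,1],P[...,2];g=c['color'].max(-1)<110
    b=g&(X>.42)&(X<.6)
    st('boss',P[b&(Y<-.22)&(Y>-.29)&(Z>.066)&(Z<.075)])
    st('hand',P[b&(Y<-.3)&(Y>-.36)&(Z>.055)&(Z<.075)]);st('hub',P[b&(Y<-.22)&(Y>-.29)&(Z>.031)&(Z<.037)])
    v,u=np.where((X>.52)&(X<.56)&(Y>.06)&(Y<.1)&(Z>.128));print([(int(a),int(q),round(1000*float(Z[q,a]))) for a,q in zip(u,v)])
E
```

```text
boss 75 [ 0.506  -0.264   0.0703] [ 0.4969 -0.2733  0.0666] [ 0.5162 -0.2537  0.0732] [array([ 506.3, -263.1]), array([18.5, 18.1]), np.float64(19.0)]
hand 54 [ 0.5258 -0.3273  0.0613] [ 0.5189 -0.3334  0.0558] [ 0.5352 -0.3156  0.0652] [array([ 526.8, -324.3]), array([17.4, 14.8]), np.float64(65.9)]
hub 97 [ 0.504  -0.2693  0.0344] [ 0.489  -0.2819  0.0311] [ 0.5245 -0.251   0.0366] [array([ 506.3, -263.1]), array([30.2, 30. ]), np.float64(20.0)]
[(306, 183, 146), (307, 183, 148), (308, 183, 146), (306, 184, 145), (307, 184, 146), (308, 184, 145), (304, 185, 140), (305, 185, 141), (306, 185, 144), (307, 185, 144), (308, 185, 143), (309, 185, 139), (310, 185, 141), (304, 186, 139), (305, 186, 138), (306, 186, 140), (307, 186, 139), (308, 186, 141), (309, 186, 140), (310, 186, 140), (304, 187, 135), (305, 187, 139), (306, 187, 139), (307, 187, 140), (308, 187, 139), (309, 187, 139), (310, 187, 133), (304, 188, 135), (305, 188, 135), (306, 188, 136), (307, 188, 137), (308, 188, 138), (309, 188, 135), (310, 188, 132), (304, 189, 131), (305, 189, 130), (306, 189, 133), (307, 189, 134), (
[... 363 characters left out ...]
 529.5, -323.7]), array([15.6, 16.2]), np.float64(29.1)]
hub 41 [ 0.5059 -0.2602  0.0338] [ 0.4908 -0.2803  0.0316] [ 0.5248 -0.2465  0.037 ] [array([ 508.2, -262.7]), array([30.3, 28.9]), np.float64(23.3)]
[(297, 213, 137), (298, 213, 137), (295, 214, 139), (296, 214, 143), (297, 214, 149), (298, 214, 143), (299, 214, 136), (294, 215, 138), (295, 215, 138), (296, 215, 146), (297, 215, 143), (298, 215, 141), (299, 215, 139), (295, 216, 139), (296, 216, 146), (297, 216, 144), (298, 216, 144), (299, 216, 143), (300, 216, 141), (295, 217, 135), (296, 217, 139), (297, 217, 145), (298, 217, 140), (299, 217, 134), (300, 217, 131), (296, 218, 141), (297, 218, 138), (298, 218, 130), (296, 219, 128)]
```

View pics/c4.png

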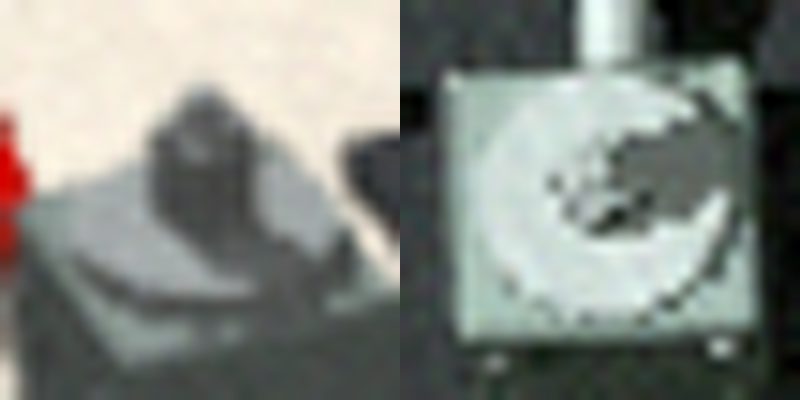

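```bash
python3 - <<'E'
from h import *
s=load('side0');t=load('top0')
print(s['color'][182:194,299:317].mean(-1).astype(int))
print(t['color'][210:223,290:305].mean(-1).astype(int))
for c in (s,t):
  for ang in (5,20,35,50,65,80):
    cor=[(0.540+.0099*np.cos(np.radians(ang+45+90*k)),0.083+.0099*np.sin(np.radians(ang+45+90*k)),z) for z in(.137,.121) for k in range(4)]
    p=proj(c,cor);print(ang,np.round(p[:4].ravel(),1), 'u-width',np.round(np.ptp(p[:4,0]),2))
E
```

```text
[[183 184 185 185 183 182 182 175 167 169 182 186 185 184 180 184 183 180]
 [186 183 186 184 185 182 179 147 128 126 161 183 185 183 182 181 182 180]
 [185 183 185 185 188 177 156 112  94  94 118 161 180 183 181 179 179 181]
 [183 185 185 186 181 149 119  99  92  90 106 114 161 176 185 182 181 184]
 [188 186 186 186 166 106  90 105  98  88  86  83 122 144 168 181 181 178]
 [184 186 182 175 157 106  84  98 106  89  85  79 104 126 145 171 181 159]
 [180 177 165 148 135  97  79  80  80  77  77  76 114 140 137 157 174 165]
 [155 146 142 140 134  93  80  78  79  74  78  77 116 137 140 141 147 171]
 [141 143 141 140 133  97  77  77  77  76  76  76 113 136 137 138 139 154]
 [140 139 136 141 143 108  83  78  79  76  81  78 106 134 140 139 140 144]
 [142 140 140 140 140 134 110  85  79  78  82  81  87 119 132 138 138 125]
 [133 138 139 143 141 142 141 117  91  83  89  88  87  90  93 120 131 102]]
[[ 92  96  98 101 103 105 102 102 101 103 103 101  95  79  67]
 [ 94  97 104 103 103 104 105 102 101 102 104 102  99 100  66]
 [ 96 102 104 105 104 104 105 102 101  99 102 100  73  72  71]
 [101 102 
[... 709 characters left out ...]
86.5 306.9 188.8 311.2 186.9] u-width 7.63
35 [306.9 184.7 303.5 187.  307.9 188.8 311.2 186.4] u-width 7.63
50 [305.9 184.8 303.8 187.5 308.9 188.6 310.9 185.9] u-width 7.1
65 [305.  185.1 304.3 188.  309.7 188.3 310.4 185.4] u-width 6.09
80 [304.3 185.5 305.  188.4 310.4 187.9 309.7 185. ] u-width 6.12
5 [294.8 213.8 294.9 218.8 300.  218.6 299.8 213.7] u-width 5.16
20 [294.3 214.6 295.7 219.3 300.5 217.9 299.1 213.1] u-width 6.26
35 [293.9 215.4 296.5 219.6 300.8 217.  298.2 212.8] u-width 6.93
50 [293.8 216.3 297.5 219.7 300.9 216.1 297.3 212.7] u-width 7.13
65 [294.  217.2 298.4 219.6 300.8 215.2 296.4 212.9] u-width 6.84
80 [294.3 218.1 299.2 219.2 300.4 214.4 295.5 213.2] u-width 6.09
```

```bash
cat > plan.py <<'E'
from h import *
import sys
# plan.py x y z yawdeg N : rows to go straight with tool down
def plan(tx,ty,tz,yaw,N):
    o=sensors.get_obs();p=np.array(o['ee_pos']);Rm=R.from_euler('xyz',o['eef_rot'])
    print('now',np.round(p,4),np.round(np.degrees(o['eef_rot']),2),'F',np.round(o['force'],2),'M',np.round(o['moment'],3),'w',round(float(o['grip_width']),4),'t',round(o['time_s'],2),'q6',round(float(np.degrees(o['qpos'][5])),1))
    Rt=R.from_euler('xyz',[np.pi,0,np.radians(yaw)])
    rv=(Rm.inv()*Rt).as_rotvec(); dp=(np.array([tx,ty,tz])-p)/N*1000
    rows=[];Rc=Rm
    for i in range(N):
        d=Rc.inv().apply(dp); rows.append(' '.join(f'{v:.1f}' for v in d)+' '+' '.join(f'{v:.3f}' for v in rv/N)); Rc=Rc*R.from_rotvec(rv/N)
    print('; '.join(rows))
if __name__=='__main__': plan(*map(float,sys.argv[1:5]),int(sys.argv[5]))
E
python3 plan.py 0.507 -0.263 0.28 19 10
```

```text
now [ 0.19   -0.516   0.3021] [-1.800e+02  6.000e-02 -6.979e+01] F [ 0.   -0.01  0.74] M [0.027 0.019 0.007] w 0.0941 t 0.1 q6 -3.8
-12.8 -38.5 2.2 -0.000 0.000 -0.155; -6.7 -40.0 2.2 -0.000 0.000 -0.155; -0.4 -40.6 2.2 -0.000 0.000 -0.155; 5.8 -40.1 2.2 -0.000 0.000 -0.155; 12.0 -38.8 2.2 -0.000 0.000 -0.155; 17.8 -36.4 2.2 -0.000 0.000 -0.155; 23.2 -33.3 2.2 -0.000 0.000 -0.155; 28.1 -29.3 2.2 -0.000 0.000 -0.155; 32.2 -24.6 2.2 -0.000 0.000 -0.155; 35.7 -19.3 2.2 -0.000 0.000 -0.155
```

Call:
move_arm --rows "-13 -38.5 2 0 0 -0.155; -7 -40 2 0 0 -0.155; 0 -40.5 2 0 0 -0.155; 6 -40 2 0 0 -0.155; 12 -39 2 0 0 -0.155; 18 -36.5 2 0 0 -0.155; 23 -33 2 0 0 -0.155; 28 -29 2 0 0 -0.155; 32 -24.5 2 0 0 -0.155; 36 -19 2 0 0 -0.155; 0 0 0 0 0 0" --grip 0.2 --newtons 30

```text
time_s: 1.48
ee_pos: [0.5105, -0.2481, 0.2782]
eef_rot: [-3.135, 0.002, 0.382]
force: [-0.2, 0.1, 0.5]
grip_width: 0.0561
```

```bash
python3 plan.py 0.507 -0.263 0.20 19 5
```

```text
now [ 0.5105 -0.2481  0.2782] [-1.796e+02  1.300e-01  2.189e+01] F [-0.17  0.05  0.52] M [-0.052 -0.073 -0.04 ] w 0.0561 t 1.48 q6 -51.6
-1.7 2.6 15.6 -0.001 0.000 0.010; -1.7 2.6 15.6 -0.001 0.000 0.010; -1.7 2.6 15.6 -0.001 0.000 0.010; -1.7 2.6 15.6 -0.001 0.000 0.010; -1.7 2.6 15.6 -0.001 0.000 0.010
```

Call:
move_arm --rows "-2 2.5 15.5 0 0 0.01; -2 2.5 15.5 0 0 0.01; -1.5 2.5 15.5 0 0 0.01; -1.5 2.5 15.5 0 0 0.01; -1.5 2.5 15.5 0 0 0.01; 0 0 0 0 0 0; 0 0 0 0 0 0"

```text
time_s: 2.35
ee_pos: [0.5037, -0.2656, 0.1936]
eef_rot: [-3.133, 0.005, 0.321]
force: [-0.1, 0.2, 0.4]
grip_width: 0.0563
```

```bash
python3 plan.py 0.507 -0.263 0.20 19 1; python3 - <<'E'
from h import *
o=np.zeros((400,800,3),np.uint8)
for k,n in enumerate(('side','top')):
    c=snap(n,n+'1'); u,v=proj(c,[[.507,-.263,.07]])[0].astype(int)
    o[:,k*400:k*400+400]=cv2.resize(c['color'][v-40:v+40,u-40:u+40],(400,400),interpolation=cv2.INTER_CUBIC)
cv2.imwrite('pics/c5.png',o)
E
```

```text
now [ 0.5037 -0.2656  0.1936] [-179.49    0.28   18.39] F [-0.06  0.21  0.38] M [-0.053 -0.09  -0.029] w 0.0563 t 2.35 q6 -50.0
3.9 -1.5 -6.4 -0.009 0.005 -0.011
```

View pics/c5.png

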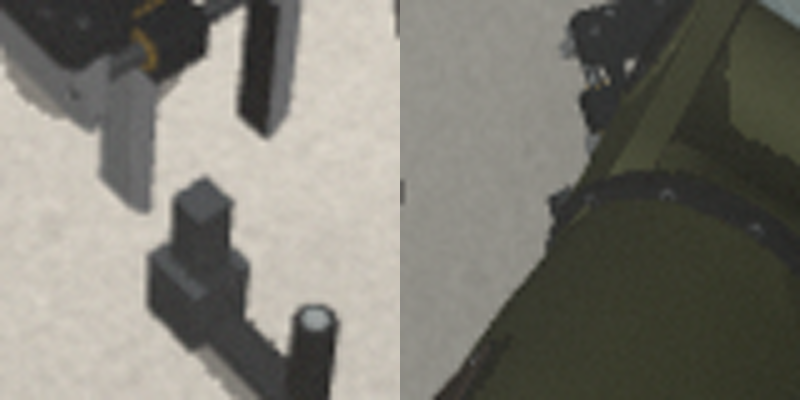

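Call:
move_arm --rows "2 -1 12 -0.005 0.003 -0.006; 1.5 -0.5 12 -0.004 0.002 -0.005; 0 0 12 0 0 0; 0 0 10 0 0 0; 0 0 5 0 0 0; 0 0 0 0 0 0"

```text
time_s: 3.2
ee_pos: [0.5068, -0.2623, 0.1391]
eef_rot: [3.141, -0.001, 0.333]
force: [0.3, -0.3, -0.4]
grip_width: 0.0566
```

```bash
python3 plan.py 0.507 -0.263 0.134 19 1
```

```text
now [ 0.5068 -0.2623  0.1391] [ 1.7995e+02 -4.0000e-02  1.9100e+01] F [ 0.28 -0.31 -0.44] M [ 0.002 -0.114 -0.016] w 0.0566 t 3.2 q6 -50.1
-0.0 0.7 5.1 0.001 -0.001 0.002
```

Call:
move_arm --rows "0 0.7 4.5 0 0 0; 0 0 0 0 0 0; 0 0 0 0 0 0; 0 0 0 0 0 0; 0 0 0 0 0 0; 0 0 0 0 0 0" --grip -1 --newtons 30

```text
time_s: 3.95
ee_pos: [0.5073, -0.2633, 0.1352]
eef_rot: [3.139, -0.002, 0.333]
force: [0.5, 0.1, -0.8]
grip_width: 0.0179
```

```bash
python3 plan.py 0.507 -0.263 0.25 19 6
```

```text
now [ 0.5073 -0.2633  0.1352] [ 1.7988e+02 -1.0000e-01  1.9100e+01] F [ 0.45  0.11 -0.81] M [-0.066 -0.231  0.028] w 0.0179 t 3.95 q6 -50.2
-0.0 -0.0 -19.1 0.000 -0.000 0.000; -0.0 -0.0 -19.1 0.000 -0.000 0.000; -0.0 -0.0 -19.1 0.000 -0.000 0.000; -0.0 -0.0 -19.1 0.000 -0.000 0.000; -0.0 -0.0 -19.1 0.000 -0.000 0.000; -0.0 -0.1 -19.1 0.000 -0.000 0.000
```

Call:
move_arm --rows "0 0 -10 0 0 0; 0 0 -25 0 0 0; 0 0 -35 0 0 0; 0 0 -35 0 0 0; 0 0 -35 0 0 0; 0 0 -25 0 0 0; 0 0 -8 0 0 0; 0 0 0 0 0 0"

```text
time_s: 4.95
ee_pos: [0.506, -0.2625, 0.3161]
eef_rot: [3.141, -0.001, 0.333]
force: [0.1, 0.3, -2.0]
grip_width: 0.0179
```

```bash
python3 plan.py 0.54 0.083 0.31 117 12
```

```text
now [ 0.506  -0.2625  0.3161] [ 1.7995e+02 -5.0000e-02  1.9090e+01] F [ 0.12  0.34 -1.96] M [ 0.017 -0.025 -0.067] w 0.0179 t 4.95 q6 -50.2
12.1 -26.3 0.5 0.000 0.000 -0.142; 15.7 -24.3 0.5 0.000 0.000 -0.142; 19.0 -21.8 0.5 0.000 0.000 -0.142; 21.9 -18.9 0.5 0.000 0.000 -0.142; 24.4 -15.6 0.5 0.000 0.000 -0.142; 26.3 -12.0 0.5 0.000 0.000 -0.142; 27.8 -8.1 0.5 0.000 0.000 -0.142; 28.6 -4.1 0.5 0.000 0.000 -0.142; 28.9 -0.0 0.5 0.000 0.000 -0.142; 28.6 4.1 0.5 0.000 0.000 -0.142; 27.8 8.1 0.5 0.000 0.000 -0.142; 26.3 12.0 0.5 0.000 0.000 -0.142
```

Call:
move_arm --rows "12 -26 0.5 0 0 -0.14; 16 -24 0.5 0 0 -0.14; 19 -22 0.5 0 0 -0.14; 22 -19 0.5 0 0 -0.14; 24.5 -15.5 0.5 0 0 -0.14; 26 -12 0.5 0 0 -0.14; 28 -8 0.5 0 0 -0.14; 28.5 -4 0.5 0 0 -0.14; 29 0 0.5 0 0 -0.14; 28 4 0.5 0 0 -0.14; 20 6 0.5 0 0 -0.12; 10 4 0.5 0 0 -0.08; 0 0 0 0 0 0; 0 0 0 0 0 0"

```text
time_s: 6.7
ee_pos: [0.5316, 0.0666, 0.2922]
eef_rot: [-3.119, -0.014, 1.983]
force: [1.3, 0.0, -2.8]
grip_width: 0.0177
```

```bash
python3 plan.py 0.54 0.083 0.31 117 2
```

```text
now [0.5316 0.0666 0.2922] [-178.72   -0.8   113.61] F [ 1.3   0.01 -2.77] M [ 0.102 -0.044  0.004] w 0.0177 t 6.7 q6 -110.6
6.0 6.9 -9.0 -0.011 -0.007 -0.029; 5.7 7.2 -9.0 -0.011 -0.007 -0.029
```

Call:
move_arm --rows "0 0 -10 0 0 0; 6 7 -4 -0.011 -0.007 -0.03; 5 6 -3 -0.011 -0.007 -0.03; 0 0 0 0 0 0; 0 0 0 0 0 0"

```text
time_s: 7.32
ee_pos: [0.54, 0.0821, 0.3104]
eef_rot: [3.14, 0.001, 2.044]
force: [0.6, -0.1, -2.2]
grip_width: 0.0177
```

```bash
python3 plan.py 0.54 0.083 0.31 117 1;  python3 - <<'E'
from h import *
o=np.zeros((400,800,3),np.uint8)
for k,n in enumerate(('side','top')):
    c=snap(n,n+'2'); u,v=proj(c,[[.54,.083,.16]])[0].astype(int)
    o[:,k*400:k*400+400]=cv2.resize(c['color'][v-33:v+33,u-33:u+33],(400,400),interpolation=cv2.INTER_CUBIC)
cv2.imwrite('pics/c6.png',o)
E
```

```text
now [0.54   0.0821 0.3104] [1.7989e+02 4.0000e-02 1.1711e+02] F [ 0.56 -0.11 -2.19] M [ 0.058 -0.116 -0.035] w 0.0177 t 7.33 q6 -112.3
0.8 0.4 0.4 0.002 0.001 0.002
```

View pics/c6.png

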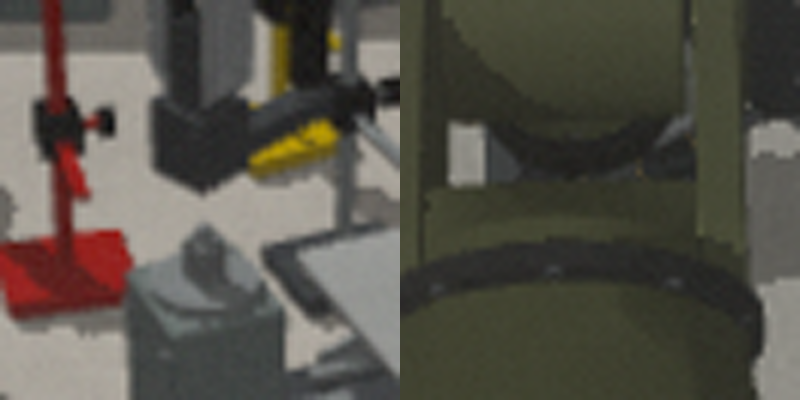

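```bash
python3 - <<'E'
from h import *
c=load('side2')
a=c['color'][155:200,285:335].astype(float);a=np.clip(a*1.6,0,255).astype(np.uint8)
cv2.imwrite('pics/c7.png',cv2.resize(a,(750,600*45//40*40//45),interpolation=cv2.INTER_CUBIC))
print(c['color'][182:194,299:317].mean(-1).astype(int))
# predicted hub bottom corners at crank bottom z
o=sensors.get_obs();p=o['ee_pos'];zb=p[2]-.1352
for z in(zb,zb+.034):
    print(np.round(proj(c,[(p[0]+.0212*np.cos(np.radians(27+45+90*k)),p[1]+.0212*np.sin(np.radians(27+45+90*k)),z) for k in range(4)]),1).tolist())
E
```

```text
[[162 165 166 165 163 163 162 158 147 152 163 164 164 161 162 164 163 160]
 [164 165 163 164 164 164 161 133 116 108 144 163 166 161 164 163 161 162]
 [163 166 164 164 165 160 139  99  84  81 105 143 160 164 161 157 158 162]
 [165 165 164 163 162 133 103  86  80  78  96 103 143 159 162 160 162 165]
 [165 166 165 165 146  94  76  94  87  77  73  73 109 130 150 158 161 157]
 [164 164 161 156 139  91  74  86  94  78  77  66  91 109 129 153 162 142]
 [160 158 147 133 120  85  65  73  69  69  67  66 102 121 120 142 154 146]
 [137 132 126 125 119  83  68  67  73  67  67  68 101 122 125 126 135 154]
 [129 126 124 124 121  83  71  66  68  68  66  66 101 120 124 124 126 139]
 [126 121 124 122 125  97  74  70  67  67  72  67  93 118 124 123 126 128]
 [123 125 125 123 129 117  98  76  71  69  74  68  74 105 116 119 123 111]
 [115 121 127 127 128 127 125 102  78  72  77  81  80  80  82 105 117  91]]
[[307.4, 169.9], [298.9, 174.2], [307.3, 178.5], [315.7, 174.1]]
[[307.2, 158.1], [298.6, 162.3], [307.1, 166.5], [315.7, 162.2]]
```

View pics/c7.png

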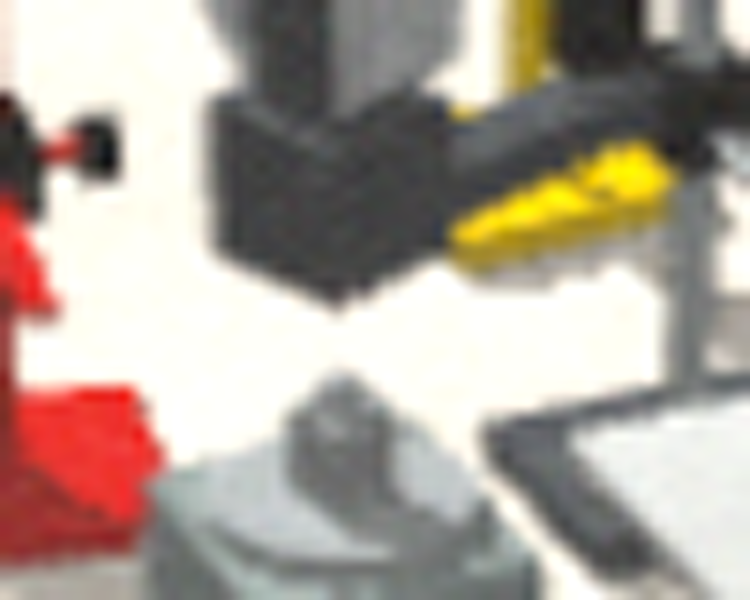

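Call:
move_arm --rows "0.5 0.4 8 0.002 0.001 0; 0 0 8 0 0 0; 0 0 7 0 0 0; 0 0 4 0 0 0; 0 0 0 0 0 0" --newtons 20

```text
time_s: 8.05
ee_pos: [0.5399, 0.0823, 0.2805]
eef_rot: [-3.14, -0.001, 2.043]
force: [0.7, 0.4, -1.6]
grip_width: 0.0177
```

```bash
python3 plan.py 0.5402 0.083 0.276 117 1
```

```text
now [0.5399 0.0823 0.2805] [-1.7989e+02 -6.0000e-02  1.1707e+02] F [ 0.66  0.36 -1.59] M [ 0.116 -0.09  -0.018] w 0.0177 t 8.05 q6 -112.2
0.4 0.6 4.5 -0.002 -0.001 0.001
```

Pilot region reached with no contact force. I'll lower gently onto the taper.

Call:
move_arm --rows "0.4 0.6 2 -0.002 -0.001 0; 0 0 2 0 0 0; 0 0 1 0 0 0"

```text
time_s: 8.43
ee_pos: [0.5404, 0.083, 0.2757]
eef_rot: [3.14, 0.0, 2.043]
force: [0.5, -0.2, -1.9]
grip_width: 0.018
```

Call:
move_arm --rows "0 0 2 0 0 0; 0 0 1.5 0 0 0; 0 0 0 0 0 0"

```text
time_s: 8.8
ee_pos: [0.5409, 0.0833, 0.273]
eef_rot: [3.138, 0.001, 2.043]
force: [1.2, 1.4, -2.0]
grip_width: 0.0176
```

```bash
python3 plan.py 0.5402 0.083 0.27 117 1
```

```text
now [0.5409 0.0833 0.273 ] [1.7977e+02 5.0000e-02 1.1707e+02] F [ 1.18  1.4  -2.01] M [ 0.368 -0.302  0.049] w 0.0176 t 8.8 q6 -112.2
-0.0 -0.8 3.0 0.004 0.001 0.001
```

Call:
move_arm --rows "0.3 0.7 1 0 0 0; 0 0 1.5 0 0 0; 0 0 0 0 0 0"

```text
time_s: 9.18
ee_pos: [0.5413, 0.0841, 0.2701]
eef_rot: [3.138, 0.0, 2.043]
force: [1.4, 1.4, -1.8]
grip_width: 0.0181
```

```bash
python3 plan.py 0.5402 0.083 0.27 117 1
```

```text
now [0.5413 0.0841 0.2701] [1.7980e+02 2.0000e-02 1.1707e+02] F [ 1.35  1.42 -1.84] M [ 0.446 -0.344 -0.025] w 0.0181 t 9.18 q6 -112.1
-0.5 -1.4 0.1 0.003 0.000 0.001
```

Call:
move_arm --rows "0.3 0.7 2 0 0 0; 0 0 2 0 0 0; 0 0 2 0 0 0; 0 0 0 0 0 0"

```text
time_s: 9.68
ee_pos: [0.5416, 0.0846, 0.2631]
eef_rot: [3.139, 0.0, 2.043]
force: [0.1, 1.6, -3.1]
grip_width: 0.0181
```

```bash
python3 plan.py 0.5413 0.084 0.257 117 1
```

```text
now [0.5416 0.0846 0.2631] [1.7988e+02 1.0000e-02 1.1707e+02] F [ 0.12  1.6  -3.1 ] M [ 0.28  -0.271  0.049] w 0.0181 t 9.68 q6 -112.1
-0.4 -0.5 6.1 0.002 0.000 0.001
```

Call:
move_arm --rows "0.4 0.1 2 0 0 0; 0 0 1.5 0 0 0; 0 0 1 0 0 0; 0 0 0 0 0 0"

```text
time_s: 10.18
ee_pos: [0.5415, 0.0848, 0.2583]
eef_rot: [3.139, 0.001, 2.043]
force: [-0.1, 0.4, -2.0]
grip_width: 0.0178
```

Call:
move_arm --rows "0 0 1 0 0 0; 0 0 1 0 0 0; 0 0 0 0 0 0"

```text
time_s: 10.55
ee_pos: [0.5416, 0.0848, 0.2562]
eef_rot: [3.139, 0.001, 2.043]
force: [0.5, -0.8, -2.3]
grip_width: 0.0178
```

```bash
python3 plan.py 0.5413 0.084 0.257 117 1
```

```text
now [0.5416 0.0848 0.2562] [1.7988e+02 4.0000e-02 1.1707e+02] F [ 0.47 -0.76 -2.3 ] M [ 0.14  -0.077 -0.01 ] w 0.0178 t 10.55 q6 -112.0
-0.6 -0.6 -0.8 0.002 0.001 0.001
```

Call:
move_arm --rows "0 0 1 0 0 0; 0 0 0.7 0 0 0; 0 0 0 0 0 0"

```text
time_s: 10.92
ee_pos: [0.5416, 0.0848, 0.2551]
eef_rot: [3.139, 0.001, 2.043]
force: [-0.2, 0.9, -1.5]
grip_width: 0.0179
```

Call:
move_arm --rows "0 0 1 0 0 0; 0 0 0.7 0 0 0; 0 0 0 0 0 0"

```text
time_s: 11.3
ee_pos: [0.5416, 0.0848, 0.2551]
eef_rot: [3.138, 0.001, 2.043]
force: [-0.7, 0.6, -2.0]
grip_width: 0.018
```

Call:
move_arm --rows "0 0 0 0 0 0; 0 0 0 0 0 0; 0 0 0 0 0 0" --grip -0.15

```text
time_s: 11.68
ee_pos: [0.5418, 0.0848, 0.255]
eef_rot: [3.137, 0.002, 2.043]
force: [0.0, -0.6, 0.4]
grip_width: 0.0391
```

```bash
python3 plan.py 0.5413 0.084 0.257 117 1;  python3 - <<'E'
from h import *
n='side';c=snap(n,n+'3')
a=c['color'][140:200,275:355].astype(float);a=np.clip(a*1.6,0,255).astype(np.uint8)
cv2.imwrite('pics/c8.png',cv2.resize(a,(800,600),interpolation=cv2.INTER_CUBIC))
o=sensors.get_obs();p=o['ee_pos']
for z in(.121,.155,.191):
    print(np.round(proj(c,[(p[0]+.0212*np.cos(np.radians(27+45+90*k)),p[1]+.0212*np.sin(np.radians(27+45+90*k)),z) for k in range(4)]),1).tolist())
E
```

```text
now [0.5418 0.0848 0.255 ] [1.7976e+02 9.0000e-02 1.1707e+02] F [ 0.01 -0.56  0.43] M [ 0.055 -0.096 -0.025] w 0.0391 t 11.68 q6 -112.0
-0.5 -0.8 -2.0 0.004 0.002 0.001
[[307.9, 187.0], [299.7, 191.5], [307.8, 196.0], [316.0, 191.4]]
[[307.8, 176.0], [299.4, 180.3], [307.7, 184.7], [316.0, 180.2]]
[[307.6, 163.9], [299.1, 168.1], [307.5, 172.3], [316.0, 168.0]]
```

View pics/c8.png

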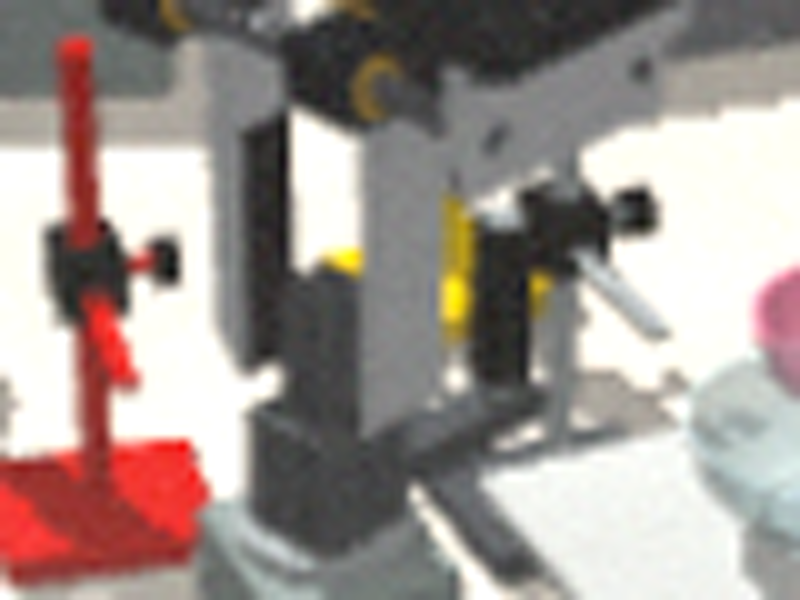

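The hub's front corner at side (307.5,195.5) matches the 196 predicted for a hub on the collar, so it's seated. The gripper is released and the force is about 0. Now regrip and start winding.

Call:
move_arm --rows "0 0 -1.5 0 0 0; 0 0 0 0 0 0; 0 0 0 0 0 0; 0 0 0 0 0 0.08; 0 0 0 0 0 0.16; 0 0 0 0 0 0.16; 0 0 0 0 0 0.16" --grip -1 --newtons 25

```text
time_s: 12.6
ee_pos: [0.5418, 0.0849, 0.2566]
eef_rot: [3.137, -0.001, 1.468]
force: [-0.3, -0.7, 0.1]
grip_width: 0.0178
```

```bash
python3 plan.py 0.5416 0.0848 0.2565 85 1
```

```text
now [0.5418 0.0849 0.2566] [ 1.7974e+02 -5.0000e-02  8.4100e+01] F [-0.3  -0.75  0.09] M [-0.128 -0.104  0.119] w 0.0178 t 12.6 q6 -79.0
-0.1 -0.2 0.1 0.005 -0.001 -0.016
```

Call:
move_arm --rows "0 0 0 0.004 0 0.16; 0 0 0 0 0 0.16; 0 0 0 0 0 0.16; 0 0 0 0 0 0.16; 0 0 0 0 0 0.16; 0 0 0 0 0 0.16; 0 0 0 0 0 0.16; 0 0 0 0 0 0.16"

```text
time_s: 13.6
ee_pos: [0.5417, 0.0844, 0.2566]
eef_rot: [3.141, -0.0, 0.146]
force: [-1.4, 0.7, 0.9]
grip_width: 0.0181
```

```bash
python3 plan.py 0.5416 0.0848 0.2565 0 1
```

```text
now [0.5417 0.0844 0.2566] [ 1.7996e+02 -1.0000e-02  8.3400e+00] F [-1.38  0.69  0.92] M [-0.045  0.14   0.154] w 0.0181 t 13.6 q6 -3.3
-0.0 -0.4 0.1 0.001 -0.000 0.146
```

Call:
move_arm --rows "0 0 0 0 0 0.16; 0 0 0 0 0 0.16; 0 0 0 0 0 0.16; 0 0 0 0 0 0.16; 0 0 0 0 0 0.16; 0 0 0 0 0 0.16; 0 0 0 0 0 0.16; 0 0 0 0 0 0.16; 0 0 0 0 0 0.16; 0 0 0 0 0 0.16; 0 0 0 0 0 0.16; 0 0 0 0 0 0.16; 0 0 0 0 0 0.16; 0 0 0 0 0 0.1; 0 0 0 0 0 0"

```text
time_s: 15.48
ee_pos: [0.5411, 0.0854, 0.2566]
eef_rot: [3.141, -0.001, -2.106]
force: [0.9, -0.9, 0.2]
grip_width: 0.0178
```

```bash
python3 plan.py 0.5416 0.0848 0.2565 180 1; python3 - <<'E'
from h import *
from m import st
for n in('side','top'):
    c=snap(n,n+'4');P=cloud(c);X,Y,Z=P[...,0],P[...,1],P[...,2]
    st(n,P[(Z>.075)&(Z<.098)&(X>.62)&(X<.76)&(Y>.03)&(Y<.155)])
    a=c['color'][130:230,250:410];cv2.imwrite(f'pics/c9{n}.png',cv2.resize(a,(800,500),interpolation=cv2.INTER_CUBIC))
E
```

```text
now [0.5411 0.0854 0.2566] [ 1.7994e+02 -3.0000e-02 -1.2066e+02] F [ 0.86 -0.95  0.21] M [ 0.138 -0.011  0.011] w 0.0178 t 15.47 q6 125.8
0.3 -0.7 0.1 0.001 -0.001 1.036
side 1004 [0.6826 0.0782 0.0872] [0.6201 0.03   0.0762] [0.76   0.1548 0.0978] [array([690. ,  92.5]), array([139.8, 124.8]), np.float64(0.0)]
top 605 [0.7245 0.0933 0.0873] [0.6214 0.033  0.0795] [0.7599 0.1548 0.098 ] [array([690.6,  93.9]), array([138.6, 121.7]), np.float64(0.1)]
```

View pics/c9side.png

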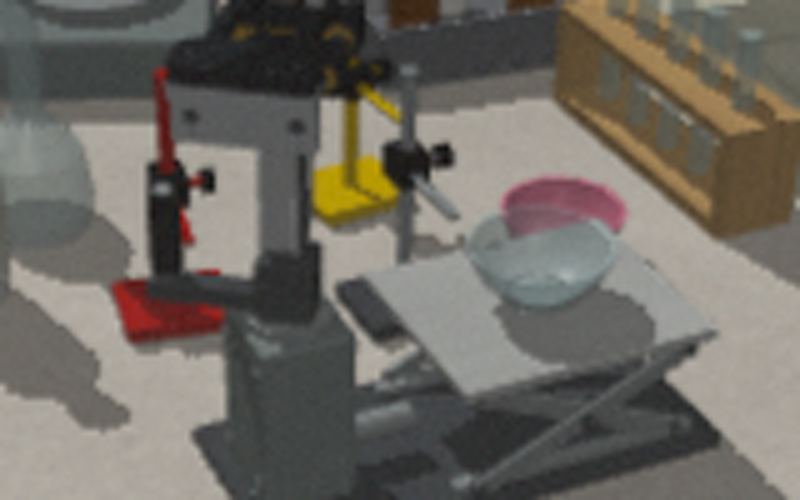

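Call:
move_arm --rows "0 -0.4 0 0 0 0.1; 0 0 0 0 0 0.08; 0 0 0 0 0 0"

```text
time_s: 15.95
ee_pos: [0.5413, 0.0854, 0.2566]
eef_rot: [3.14, -0.001, -2.282]
force: [-0.0, 1.0, -0.2]
grip_width: 0.0178
```

```bash
python3 plan.py 0.5416 0.0848 0.2565 180 1
```

```text
now [0.5413 0.0854 0.2566] [ 1.7990e+02 -5.0000e-02 -1.3075e+02] F [-0.05  1.03 -0.2 ] M [ 0.128 -0.123 -0.001] w 0.0178 t 15.95 q6 135.9
0.3 -0.6 0.1 0.001 -0.002 0.860
```

Call:
move_arm --rows "0 0 0 0 0 0; 0 0 0 0 0 0; 0 0 0 0 0 0; 0 0 0 0 0 -0.08; 0 0 0 0 0 -0.16; 0 0 0 0 0 -0.18; 0 0 0 0 0 -0.18; 0 0 0 0 0 -0.18; 0 0 0 0 0 -0.18; 0 0 0 0 0 -0.18; 0 0 0 0 0 -0.18; 0 0 0 0 0 -0.18" --grip -0.15

```text
time_s: 17.45
ee_pos: [0.5413, 0.0851, 0.2565]
eef_rot: [3.14, 0.002, -0.724]
force: [-1.2, -0.0, -0.2]
grip_width: 0.0397
```

```bash
python3 plan.py 0.5413 0.085 0.2565 60 1
```

```text
now [0.5413 0.0851 0.2565] [ 1.7992e+02  9.0000e-02 -4.1470e+01] F [-1.23 -0.02 -0.2 ] M [-0.033 -0.011  0.038] w 0.0397 t 17.45 q6 46.6
0.1 0.1 0.0 -0.000 0.002 -1.771
```

Call:
move_arm --rows "0 0 0 0 0 -0.18; 0 0 0 0 0 -0.18; 0 0 0 0 0 -0.18; 0 0 0 0 0 -0.18; 0 0 0 0 0 -0.18; 0 0 0 0 0 -0.18; 0 0 0 0 0 -0.18; 0 0 0 0 0 -0.18; 0 0 0 0 0 -0.18; 0 0 0 0 0 -0.18; 0 0 0 0 0 -0.18; 0 0 0 0 0 -0.18; 0 0 0 0 0 -0.18; 0 0 0 0 0 -0.15; 0 0 0 0 0 0"

```text
time_s: 19.32
ee_pos: [0.5413, 0.0848, 0.2564]
eef_rot: [-3.139, -0.0, 1.859]
force: [-0.0, 0.3, -0.6]
grip_width: 0.0397
```

```bash
python3 plan.py 0.5413 0.085 0.2565 139.25 1
```

```text
now [0.5413 0.0848 0.2564] [-1.7987e+02 -1.0000e-02  1.0653e+02] F [-0.04  0.3  -0.65] M [ 0.085 -0.094  0.019] w 0.0397 t 19.32 q6 -101.4
0.2 0.1 -0.1 -0.002 -0.001 -0.571
```

Call:
move_arm --rows "0 0 0 0 0 -0.18; 0 0 0 0 0 -0.18; 0 0 0 0 0 -0.12; 0 0 0 0 0 -0.05; 0 0 0 0 0 0"

```text
time_s: 19.95
ee_pos: [0.5413, 0.0848, 0.2564]
eef_rot: [-3.14, -0.001, 2.387]
force: [-0.0, 0.1, 0.3]
grip_width: 0.0402
```

```bash
python3 plan.py 0.5413 0.085 0.2565 139.25 1
```

```text
now [0.5413 0.0848 0.2564] [-1.7989e+02 -7.0000e-02  1.3678e+02] F [-0.04  0.12  0.33] M [ 0.104 -0.128  0.022] w 0.0402 t 19.95 q6 -131.7
0.1 0.2 -0.1 -0.002 -0.001 -0.043
```

Call:
move_arm --rows "0 0 0 0 0 -0.04; 0 0 0 0 0 0"

```text
time_s: 20.2
ee_pos: [0.5413, 0.0848, 0.2564]
eef_rot: [-3.14, -0.001, 2.426]
force: [0.1, 0.6, 0.9]
grip_width: 0.0398
```

Call:
move_arm --rows "0 0 0 0 0 0; 0 0 0 0 0 0; 0 0 0 0 0 0; 0 0 0 0 0 0.08; 0 0 0 0 0 0.16; 0 0 0 0 0 0.16; 0 0 0 0 0 0.16; 0 0 0 0 0 0.16; 0 0 0 0 0 0.16; 0 0 0 0 0 0.16; 0 0 0 0 0 0.16; 0 0 0 0 0 0.16; 0 0 0 0 0 0.16; 0 0 0 0 0 0.16" --grip -1

```text
time_s: 21.95
ee_pos: [0.5414, 0.0855, 0.2564]
eef_rot: [-3.14, 0.001, 0.69]
force: [0.7, 0.6, -0.6]
grip_width: 0.0174
```

```bash
python3 plan.py 0.5413 0.085 0.2565 0 1
```

```text
now [0.5414 0.0855 0.2564] [-1.7993e+02  5.0000e-02  3.9520e+01] F [ 0.72  0.59 -0.62] M [ 0.091 -0.311  0.115] w 0.0174 t 21.95 q6 -34.4
-0.4 0.3 -0.1 -0.001 0.001 0.690
```

Call:
move_arm --rows "-0.3 0 0 0 0 0.16; 0 0 0 0 0 0.16; 0 0 0 0 0 0.16; 0 0 0 0 0 0.16; 0 0 0 0 0 0.16; 0 0 0 0 0 0.16; 0 0 0 0 0 0.16; 0 0 0 0 0 0.16; 0 0 0 0 0 0.16; 0 0 0 0 0 0.16; 0 0 0 0 0 0.16; 0 0 0 0 0 0.16; 0 0 0 0 0 0.16; 0 0 0 0 0 0.16; 0 0 0 0 0 0.16; 0 0 0 0 0 0.16; 0 0 0 0 0 0.16; 0 0 0 0 0 0"

```text
time_s: 24.2
ee_pos: [0.542, 0.0848, 0.2564]
eef_rot: [-3.14, -0.0, -2.123]
force: [0.7, -0.1, 0.7]
grip_width: 0.0176
```

```bash
python3 plan.py 0.5413 0.085 0.2565 -130.75 1; python3 - <<'E'
from h import *
from m import st
for n in('side','top'):
    c=snap(n,n+'5');P=cloud(c);X,Y,Z=P[...,0],P[...,1],P[...,2]
    st(n,P[(Z>.085)&(Z<.108)&(X>.62)&(X<.76)&(Y>.03)&(Y<.155)])
    q=P[(Z>.085)&(Z<.108)&(X>.62)&(X<.76)&(Y>.03)&(Y<.155)];print(np.median(q[:,2]))
    a=c['color'][130:230,250:410];cv2.imwrite(f'pics/c10{n}.png',cv2.resize(a,(800,500),interpolation=cv2.INTER_CUBIC))
E
```

```text
now [0.542  0.0848 0.2564] [-1.7990e+02 -3.0000e-02 -1.2163e+02] F [ 0.65 -0.09  0.67] M [ 0.002 -0.041  0.022] w 0.0176 t 24.2 q6 126.8
0.2 0.7 -0.1 -0.002 -0.000 0.159
side 1001 [0.6826 0.0774 0.0981] [0.6201 0.0302 0.0854] [0.7599 0.1543 0.1079] [array([690.1,  92.4]), array([139.8, 124. ]), np.float64(0.2)]
0.09813814298680767
top 619 [0.7226 0.0926 0.0986] [0.6215 0.0329 0.0916] [0.7599 0.1547 0.1079] [array([690.8,  93.9]), array([121.9, 138.1]), np.float64(89.7)]
0.09790262579591835
```

View pics/c10side.png

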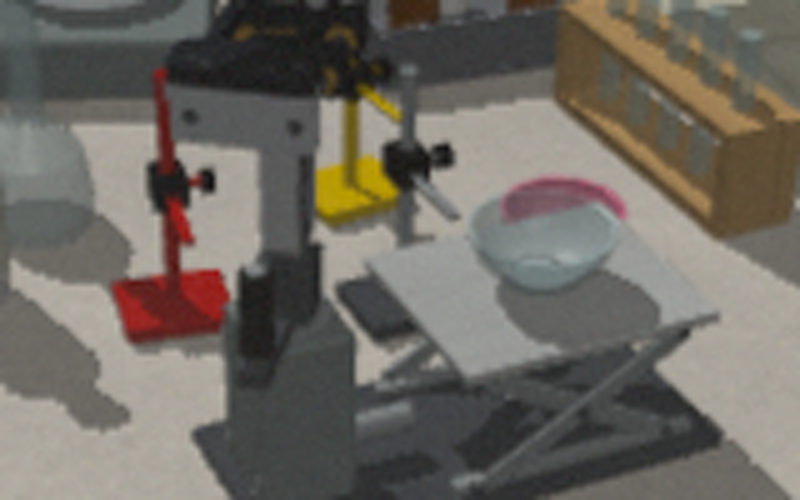

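View pics/c10top.png

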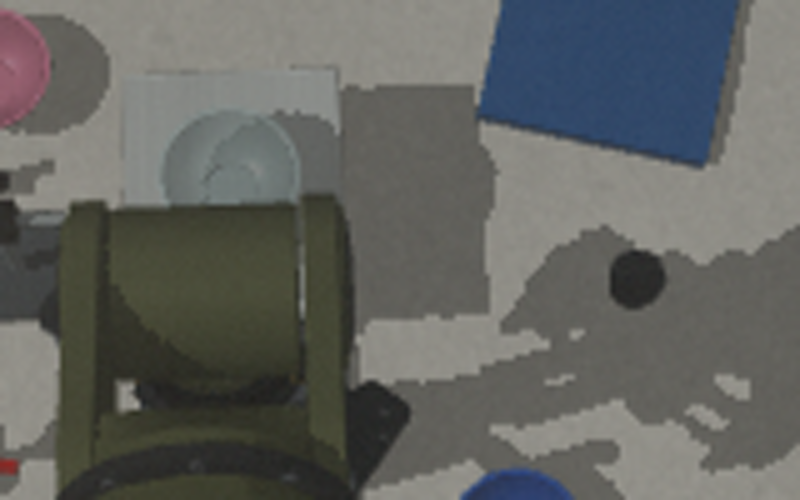

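Call:
move_arm --rows "0 0 0 0 0 0; 0 0 0 0 0 0; 0 0 0 0 0 0; 0 0.5 0 0 0 -0.08; 0 0 0 0 0 -0.16; 0 0 0 0 0 -0.18; 0 0 0 0 0 -0.18; 0 0 0 0 0 -0.18; 0 0 0 0 0 -0.18; 0 0 0 0 0 -0.18; 0 0 0 0 0 -0.18; 0 0 0 0 0 -0.18; 0 0 0 0 0 -0.18; 0 0 0 0 0 -0.18; 0 0 0 0 0 -0.18; 0 0 0 0 0 -0.18; 0 0 0 0 0 -0.18; 0 0 0 0 0 -0.18; 0 0 0 0 0 0" --grip -0.15

```text
time_s: 26.68
ee_pos: [0.5416, 0.0854, 0.2564]
eef_rot: [3.14, -0.001, 0.557]
force: [0.2, 1.3, -0.1]
grip_width: 0.0402
```

```bash
python3 plan.py 0.5415 0.085 0.2565 58.4 1; python3 - <<'E'
from h import *
C=[camera('side') for _ in range(10)]
c=dict(C[0]);c['color']=np.mean([k['color'].astype(float) for k in C],0)
zz=np.array([k['z_map'] for k in C]);print('frame z std',np.median(zz.std(0)))
c['z_map']=zz.mean(0);np.savez('pics/avg6.npz',**{k:np.asarray(v) for k,v in c.items()})
P=cloud(c)
for v in range(163,180):
    print(v,' '.join(f'{c["color"][v,u].mean():4.0f}/{1000*P[v,u,2]:5.1f}' for u in range(331,345)))
E
```

```text
now [0.5416 0.0854 0.2564] [ 1.7992e+02 -4.0000e-02  3.1890e+01] F [ 0.21  1.35 -0.08] M [-0.    -0.153  0.028] w 0.0402 t 26.68 q6 -26.7
-0.2 0.3 -0.1 0.002 -0.000 -0.463
frame z std 0.0018880824
163   27/109.8   28/110.2   28/109.3   27/109.2   29/107.7   87/ -0.2   78/ 99.6   86/101.6   91/101.5  128/ -0.3  158/  0.1  165/  0.2  165/  0.5  164/  0.8
164   27/107.9   44/106.4   48/106.1   42/104.8   32/104.8  145/ -0.2  147/  1.1  159/ -0.1  165/ -0.8  166/  0.2  166/  0.1  166/  0.6  166/  0.6  165/  0.3
165   32/104.0   67/104.3   94/104.7   79/104.8   52/101.4  148/ -0.3  167/  0.3  166/  0.1  166/  1.0  167/  0.7  167/  0.2  167/ -0.0  167/ 68.7  168/  0.3
166   28/100.5   40/102.2  114/104.1  109/104.1   92/104.4  143/  0.4  165/ -0.0  166/  0.4  165/ -0.1  166/  1.2  168/  0.0  167/  0.4  166/  0.1  165/ -0.5
167   38/ 96.7   50/ 96.8   91/102.8  123/104.7  131/104.8  117/104.7  149/ -0.5  164/ -0.6  166/  1.0  167/ -0.1  167/ -0.6  167/  0.7  167/ -0.3  169/  0.9
168   64/ 88.1   87/ 87.0  128/  0.5  111/102.7  123/103.9  128/103.9  137/105.3  156/ -0.8  166/  0.3  167/  0.1
[... 1082 characters left out ...]
.5  166/  1.0  166/ -0.5  165/  0.2  164/  0.7  160/133.4  138/132.6
176   77/ 59.8  100/  0.6  141/  0.5  151/  0.0  152/  0.5  152/  0.5  161/  0.9  164/ -0.2  165/ -0.2  166/  0.9  165/  0.3  162/  1.2  154/134.1  147/134.2
177   77/ 56.6   80/  0.5   98/ -0.0  104/  0.8  109/  0.4  111/  0.5  151/  0.2  159/  0.7  159/  0.5  158/ 98.5  159/ 98.6  156/ 98.4  138/ 97.7  144/134.4
178   89/ 52.7   99/  1.4  115/ -0.7  123/ -0.1  134/  0.1  136/ 98.5  155/ 98.0  157/ 98.2  155/ 98.2  155/ 98.7  156/ 98.1  156/ 98.4  157/ 98.5  135/132.9
179  126/ 98.4  143/ 98.1  153/ 98.5  155/ 98.0  156/ 97.8  156/ 97.6  156/ 98.6  156/ 98.3  156/ 98.7  156/ 97.8  156/ 98.2  156/ 97.9  156/ 99.2  139/127.2
```

Call:
move_arm --rows "0 0.2 0 0 0 -0.18; 0 0 0 0 0 -0.16; 0 0 0 0 0 -0.1; 0 0 0 0 0 -0.02; 0 0 0 0 0 0"

```text
time_s: 27.8
ee_pos: [0.5417, 0.0851, 0.2564]
eef_rot: [3.14, -0.0, 1.026]
force: [1.1, 0.3, -0.5]
grip_width: 0.0397
```

```bash
python3 plan.py 0.5415 0.085 0.2565 58.4 1
```

```text
now [0.5417 0.0851 0.2564] [179.9   -0.    58.81] F [ 1.07  0.3  -0.5 ] M [ 0.012 -0.097  0.006] w 0.0397 t 27.8 q6 -53.7
-0.2 -0.1 -0.1 0.002 -0.000 0.007
```

Now wind about 115°.

Call:
move_arm --rows "0 0 0 0 0 0; 0 0 0 0 0 0; 0 0 0 0 0 0; 0 0 0 0 0 0.08; 0 0 0 0 0 0.16; 0 0 0 0 0 0.16; 0 0 0 0 0 0.16; 0 0 0 0 0 0.16; 0 0 0 0 0 0.16; 0 0 0 0 0 0.16; 0 0 0 0 0 0.16; 0 0 0 0 0 0.16; 0 0 0 0 0 0.16; 0 0 0 0 0 0.16; 0 0 0 0 0 0.16; 0 0 0 0 0 0.1; 0 0 0 0 0 0" --grip -1

```text
time_s: 29.92
ee_pos: [0.5414, 0.0851, 0.2564]
eef_rot: [3.141, -0.002, -0.983]
force: [0.3, -0.3, 0.9]
grip_width: 0.0176
```

```bash
python3 plan.py 0.5415 0.085 0.2565 -58 1; cat > lev.py <<'E'
from h import *
import sys
from scipy.spatial.transform import Rotation as R
n=sys.argv[1];N=int(sys.argv[2])
C=[camera(n) for _ in range(N)]
c=dict(C[0]);c['color']=np.mean([k['color'].astype(float) for k in C],0)
zs=np.array([k['z_map'] for k in C]);c['z_map']=np.median(zs,0);np.savez(f'pics/lev_{sys.argv[3]}.npz',**{k:np.asarray(v) for k,v in c.items()})
cv2.imwrite(f'pics/lev_{sys.argv[3]}.png',cv2.resize(c['color'][130:230,250:410].astype(np.uint8),(800,500),interpolation=cv2.INTER_CUBIC))
P=cloud(c)
g=P[...,2];X,Y=P[...,0],P[...,1]
pl=P[(X>.62)&(X<.74)&(Y>.135)&(Y<.155)&(g>.09)&(g<.115)]
print('plat edge strip',len(pl),np.median(pl[:,2]),pl[:,2].mean(),pl[:,2].std()/np.sqrt(len(pl)))
m=(X>.655)&(X<.68)&(Y>.171)&(Y<.215)&(g>.095)&(g<.112)
for v in np.unique(np.where(m)[0]):
    print(v,' '.join(f'{u}:{c["color"][v,u].mean():.0f}/{1000*g[v,u]:.1f}' for u in np.where(m[v])[0]))
E
python3 lev.py side 10 s7
```

```text
now [0.5414 0.0851 0.2564] [ 1.7997e+02 -1.0000e-01 -5.6300e+01] F [ 0.31 -0.25  0.89] M [-0.009  0.018 -0.01 ] w 0.0176 t 29.93 q6 61.5
0.2 -0.0 -0.1 0.001 -0.002 0.030
plat edge strip 65 0.10299294810565329 0.1030659979728557 5.057236838611834e-05
166 333:113/105.0
167 333:91/102.5 334:123/104.3 335:131/104.3 336:117/104.4
168 334:110/103.1 335:122/104.6 336:128/104.2 337:138/104.6
169 335:110/103.4 336:114/105.4 337:125/104.8 338:137/104.5
170 336:110/103.1 337:113/104.4 338:124/105.6 339:135/104.8
171 337:112/102.9 338:112/103.9 339:124/105.1 340:134/104.5
172 338:113/102.6 339:113/103.9 340:117/104.1 341:137/104.0
173 339:115/103.8 340:98/103.2 341:103/102.0
```

View pics/lev_s7.png

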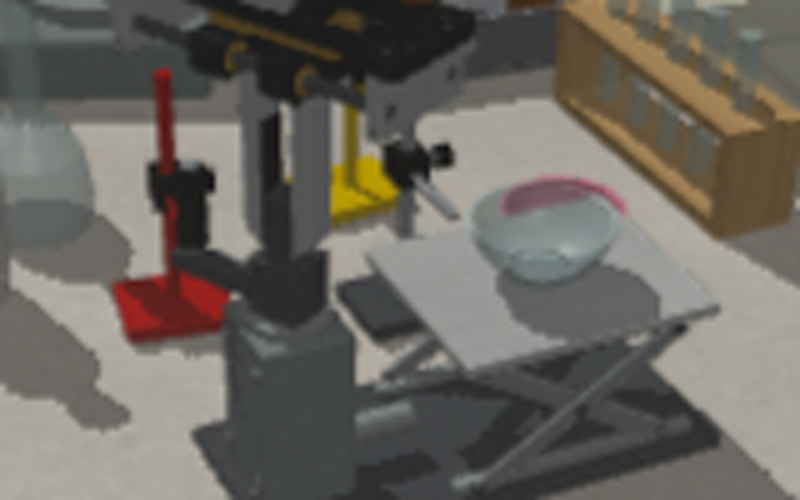

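Call:
move_arm --rows "0 0 0 0 0 0.12; 0 0 0 0 0 0.14; 0 0 0 0 0 0.12; 0 0 0 0 0 0.06; 0 0 0 0 0 0"

```text
time_s: 31.05
ee_pos: [0.5414, 0.0852, 0.2564]
eef_rot: [-3.141, -0.002, -1.434]
force: [1.0, 0.2, -0.7]
grip_width: 0.0177
```

```bash
python3 plan.py 0.5415 0.085 0.2565 -58 1;python3 lev.py side 10 s8; python3 lev.py top 6 t8
```

```text
now [0.5414 0.0852 0.2564] [-1.7999e+02 -1.0000e-01 -8.2190e+01] F [ 1.02  0.24 -0.68] M [0.046 0.    0.045] w 0.0177 t 31.05 q6 87.4
0.2 -0.1 -0.1 0.000 -0.002 -0.422
plat edge strip 65 0.10420012947747759 0.10413246834456155 6.0172274116186156e-05
166 333:113/105.2 335:91/104.3
167 333:92/102.4 334:123/105.1 335:130/104.2 336:116/104.2
168 334:111/103.1 335:122/104.8 336:128/105.5 337:136/104.4
169 335:109/103.1 336:113/104.4 337:125/104.2 338:136/105.3
170 336:109/103.0 337:112/105.1 338:125/104.5 339:135/104.8
171 337:112/103.7 338:112/104.6 339:124/104.6 340:133/105.0
172 338:112/103.6 339:113/104.4 340:117/105.0 341:137/104.6
173 339:114/104.0 340:97/103.0 341:102/102.6
plat edge strip 102 0.10310911152303415 0.10298736402484562 0.00010574505709539225
173 256:87/102.7 257:113/102.9 258:114/104.6 259:114/101.9 260:113/104.9 261:113/103.5 262:92/103.6
174 256:109/102.8 257:110/101.7 258:109/104.1 259:109/102.3 260:109/103.8 261:108/103.2
175 256:68/101.8 257:69/100.6 258:73/99.7 259:72/100.5
```

View pics/lev_t8.png

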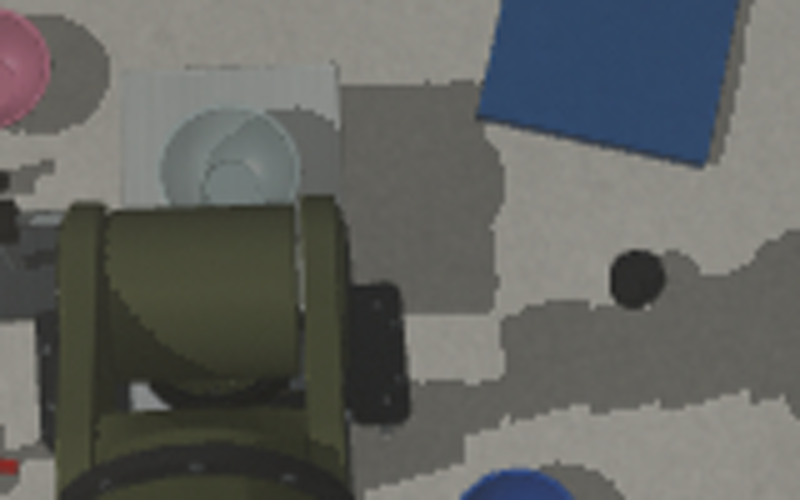

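Call:
move_arm --rows "0 0 0 0 0 0.08; 0 0 0 0 0 0.06; 0 0 0 0 0 0; 0 0 0 0 0 0"

```text
time_s: 32.35
ee_pos: [0.5414, 0.0852, 0.2564]
eef_rot: [-3.141, -0.002, -1.577]
force: [1.4, 0.1, -0.4]
grip_width: 0.018
```

Call:
move_arm --rows "0 0 0 0 0 0; 0 0 0 0 0 0; 0 0 0 0 0 0; 0 0 -5 0 0 0; 0 0 -15 0 0 0; 0 0 -30 0 0 0; 0 0 -40 0 0 0; 0 0 -40 0 0 0; 0 0 -30 0 0 0; 0 0 0 0 0 0" --grip -0.1

```text
time_s: 33.6
ee_pos: [0.5403, 0.0854, 0.4275]
eef_rot: [-3.137, -0.002, -1.575]
force: [-0.1, 0.9, -1.0]
grip_width: 0.0423
```

```bash
python3 plan.py 0.45 -0.2 0.41 -90 8
```

```text
now [0.5403 0.0854 0.4275] [-1.7973e+02 -9.0000e-02 -9.0240e+01] F [-0.11  0.91 -0.98] M [0.039 0.009 0.019] w 0.0423 t 33.6 q6 95.4
35.7 11.2 2.2 -0.001 -0.000 -0.001; 35.7 11.2 2.2 -0.001 -0.000 -0.001; 35.7 11.2 2.2 -0.001 -0.000 -0.001; 35.7 11.2 2.2 -0.001 -0.000 -0.001; 35.7 11.2 2.2 -0.001 -0.000 -0.001; 35.7 11.2 2.2 -0.001 -0.000 -0.001; 35.7 11.3 2.2 -0.001 -0.000 -0.001; 35.7 11.3 2.2 -0.001 -0.000 -0.001
```

Call:
move_arm --rows "36 11 0 0 0 0; 36 11 0 0 0 0; 36 11 0 0 0 0; 36 11 0 0 0 0; 36 11 0 0 0 0; 36 11 0 0 0 0; 30 9 0 0 0 0; 15 4 0 0 0 0; 0 0 0 0 0 0"

```text
time_s: 34.72
ee_pos: [0.4562, -0.1822, 0.4209]
eef_rot: [3.137, 0.001, -1.574]
force: [0.1, 0.6, 0.7]
grip_width: 0.0424
```

```bash
python3 plan.py 0.45 -0.2 0.41 -90 1|head -1;python3 lev.py side 10 s9; python3 lev.py top 10 t9; python3 - <<'E'
from h import *
for t in('s9','t9'):
    c=load('lev_'+t);cv2.imwrite(f'pics/full{t}.png',c['color'].astype(np.uint8))
E
```

```text
now [ 0.4562 -0.1822  0.4209] [ 1.7974e+02  6.0000e-02 -9.0160e+01] F [0.12 0.63 0.69] M [ 0.015 -0.004 -0.01 ] w 0.0424 t 34.73 q6 64.1
plat edge strip 66 0.10446953657817803 0.10451117950845507 5.219987847502087e-05
166 335:93/104.3
167 333:94/102.7 334:126/104.7 335:134/104.5 336:120/104.6
168 334:114/102.6 335:127/104.1 336:132/104.2 337:141/104.1
169 335:112/103.5 336:117/105.3 337:129/104.7 338:141/104.9
170 336:112/103.8 337:115/104.7 338:128/104.2 339:139/104.2
171 337:115/102.8 338:116/104.6 339:129/104.8 340:139/104.4
172 338:115/103.5 339:116/104.3 340:121/104.1 341:141/104.9
173 339:118/103.3 340:102/104.0 341:105/102.4
plat edge strip 232 0.10317750536213521 0.10321799020912142 5.525775007787434e-05
172 265:102/103.1 266:126/103.5 267:126/104.0 268:126/102.9 269:120/103.3 270:132/104.3
173 256:88/104.0 257:115/103.0 258:114/102.9 259:115/102.7 260:114/104.0 261:114/103.7 262:114/103.3 263:114/103.8 264:114/102.2 265:114/103.1 266:114/103.1 267:114/102.6 268:116/104.4 269:116/101.4 270:128/103.6
174 256:109/104.0 257:109/104.7 258:109/102.1 259:109/103.4 260:109/103.1 261:109/102.8 262:113/104.5 263:114/103.2 264:114/104.0 265:114/104.4 266:113/102.2 267:116/103.5 268:128/104.2 269:127/103.2 270:135/102.4
175 256:69/101.2 257:70/99.5 258:73/101.8 259:73/99.0
```

View pics/lev_s9.png

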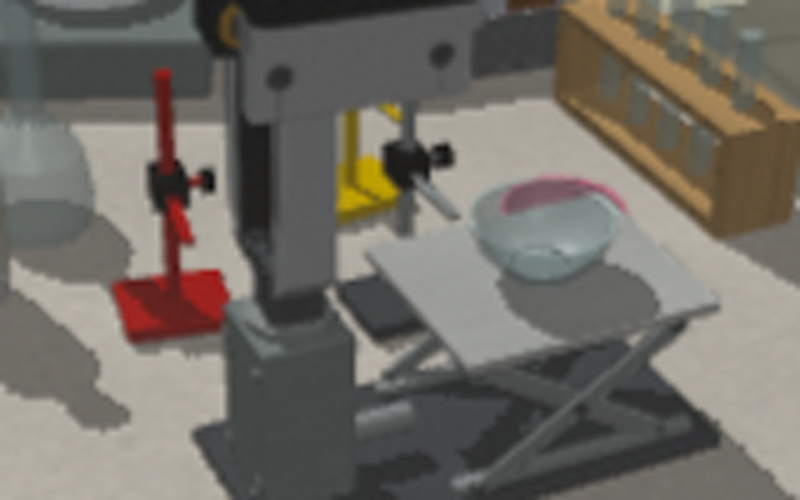

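View pics/fullt9.png

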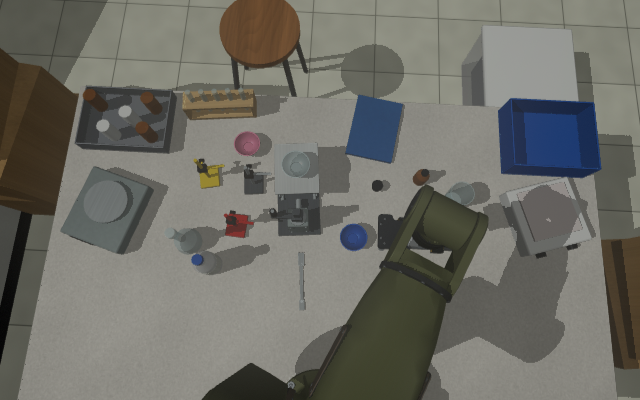

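```bash
python3 - <<'E'
from h import *
from m import st
c=load('lev_t9');P=cloud(c);X,Y,Z=P[...,0],P[...,1],P[...,2]
b=(X>.5)&(X<.6)&(Y>.04)&(Y<.17)
st('boss',P[b&(Z>.175)&(Y<.12)]);st('hub',P[b&(Z>.148)&(Z<.162)&(Y<.115)]);q=P[b&(Z>.148)&(Z<.162)&(Y<.115)];print(np.median(q[:,2]))
st('arm',P[b&(Z>.125)&(Z<.142)&(Y>.1)&(Y<.145)])
def dish(n,z):
    c=load(n);P=cloud(c);m=(P[...,2]>z+.02)&(P[...,2]<z+.045)&(P[...,0]>.6)&(P[...,0]<.78)&(P[...,1]>.02)&(P[...,1]<.165);st(n,P[m])
dish('top0',.0762);dish('lev_t9',.1032)
a=load('top0')['color'].astype(float).mean(-1);d=abs(a-c['color'].mean(-1));d[:,:]=np.where(d>25,255,0)
cv2.imwrite('pics/diff.png',d.astype(np.uint8)[80:300])
E
```

```text
boss 50 [0.541  0.0845 0.1885] [0.5332 0.0762 0.1758] [0.5497 0.0932 0.1907] [array([541.2,  84.7]), array([16.5, 16.3]), np.float64(2.6)]
hub 66 [0.5376 0.082  0.1537] [0.5273 0.0693 0.1493] [0.5563 0.0993 0.1615] [array([541.7,  83.9]), array([29.9, 28.2]), np.float64(87.9)]
0.15326201767635972
arm 88 [0.5415 0.1209 0.1309] [0.5342 0.101  0.1251] [0.5494 0.1428 0.1363] [array([541.3, 122.1]), array([14.3, 41.9]), np.float64(2.6)]
top0 265 [0.699  0.0999 0.1066] [0.6498 0.059  0.0962] [0.7323 0.1393 0.1176] [array([692. ,  98.8]), array([81.1, 79.7]), np.float64(45.0)]
lev_t9 285 [0.6995 0.101  0.1336] [0.6518 0.0589 0.1232] [0.7336 0.1396 0.1408] [array([691.9,  98.8]), array([79.5, 80.5]), np.float64(49.3)]
```

View pics/diff.png

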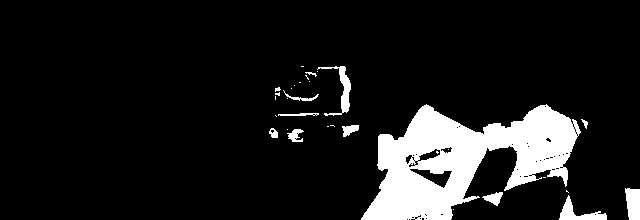

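Hub top at 153.5 mm means its underside is at about 119.5 mm, so it sits on the collar. The dish is unmoved and the difference image shows no bystander moved. Handing in.

```bash
python3 -c "
from h import *
print(ctrl.hand_in())"
```

```text
the job is handed in; nothing more can be done
None
```

The crank is on the jack's shaft, fully home. I wound it clockwise about 1.8 turns by its boss, in three strokes, then let go and moved the arm clear. I handed the job in at about 36 s on the robot's clock; the hand-in gives no verdict.

- **Height:** the platform edge and the pointer top agree to within about 0.15 mm in each camera. The side camera reads 104.5 mm against 104.55 mm, and the top camera 103.2 mm against 103.35 mm. The two cameras differ by about 1.2 mm in absolute height, which is within their calibration.
- **Seating:** the hub's underside measures about 119.5 mm, close to the 120–121 mm measured for the collar.
- **Forces:** the readings after each move never exceeded about 3 N.
- **Surroundings:** the dish's position in x and y is unchanged to about 0.1 mm. A before/after image comparison shows nothing else moved. The crank's old spot and part of the beaker were hidden behind the arm in that picture.

No check failed.

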